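# Snap the topping canisters shut at the bread counter

### The job

Close the two topping canisters with the caps of their own colour: first set the red cap on the red canister and press it down past the click until it is fully home, then do the same with the blue cap on the blue canister. After the blue cap has clicked do not let up: finish with the gripper still on the blue cap, pressing it down firmly so that the blue canister stays pushed well down (about 5 mm) in its sprung cup. Leave the jam jar, the bread roll and the bowl where they are.

Things in the scene. Friction and masses are not known exactly. Their poses are not given: they have to be found in the camera images.
- red_cap_mid (a point): The loose red snap cap: a cylinder 44 mm in diameter and 38 mm high, 40 g, standing mouth down on the counter (a thin white disc on its closed top). The point is on its axis, half-way up (19 mm above its lower rim); z points up out of the closed top. The top 14 mm is solid; the hollow below is 24 mm deep, with an inward lip 32 mm in inner diameter along its lowest 4 mm.
- blue_cap_mid (a point): The loose blue snap cap, the same shape, size and mass as the red one; point and axes likewise.
- red_neck (a point): Centre of the top of the neck (the stud) of the white canister with the red band and red neck, about 134 mm above the counter; z up. The neck is 29 mm in diameter and 36 mm long, its top 6 mm tapering to 18 mm in diameter. Three sprung steel balls stand 4 mm out of its side, 14 mm below its top; a cap's lip must be pressed past them.
- blue_neck (a point): The same point on the white canister with the blue band and blue neck. On both canisters, pressing the cap past the balls takes about 9 N, then the force drops with a click and the cap slides on until it is fully home, its hollow's ceiling on the neck's top: cap middle point 5 mm below the neck's top point. Before the click it stays 7 mm or more above it.
- red_holder: Fixed square wooden block, 96 x 96 x 40 mm, with the sprung cup in which the red canister (72 mm in diameter below its neck) stands; origin at the centre of its underside, straight below the neck.
- blue_holder: The same block under the blue canister.
- red_canister (a joint): How far the red canister is pushed down in the sprung cup in its block, in m: 0 when up, at most 0.012. The spring gives way at about 3 N and then takes 2 N per further mm; it comes back up when let go.
- blue_canister (a joint): The same for the blue canister.
- jam_jar: Bystander: amber glass jar with a dark steel lid, 64 mm in diameter, 75 mm high; origin at the centre of its underside.
- seeded_roll: Bystander: round brown bread roll, 90 mm in diameter, 48 mm high; origin at the centre of its underside.
- butter_bowl: Bystander: small white bowl, 90 mm in diameter at the rim, 45 mm high; origin at the centre of its underside.
Things that resemble listed ones, but are neither listed nor needed, are in the scene too. Of the things that look like the part that bears red_cap_mid, the largest one is meant.

How it is judged:
By the outcome, as a careful person would: the job done as asked, in the order asked, and still so for the second after the job is handed in, while the arm keeps its last pose, push and grip.
It also fails if it takes over 59 s, if anything falls off the work surface, if the arm or the gripper's body presses on something with over 40 N, if the wrist force passes 120 N, or if a joint passes its speed limit or range.

### The arm

A 6-joint arm with a two-finger parallel gripper is mounted at the origin on the work surface. World frame = base frame: x ahead of the robot, y to its left, z up, the work surface at z = 0. Lengths are in m, angles in rad, forces in N, time in s.
With the tool pointing down it reaches from about 0.3 to 0.875 m from the base axis. Payload 6.4 kg.
Tool frame: the origin (TCP) lies midway between the tips of the shut fingers; the grasp point (between the pads) lies 19 mm behind it; z points along the fingers, y is the direction in which the jaws open and shut (so a half turn about z gives the same grasp; the last joint's range is limited). The gripper opens to 85 mm and grips with 20 to 120 N. Pads are 22 mm wide; open, the fingers measure 114 mm over their backs; the gripper's body (76 mm by 85 mm) begins 54 mm behind the grasp point. The pads swing forward as they close: fully open they stand 13 mm farther back than shut.
Start: joints at [1.076, 0.181, 1.607, -0, 1.354, -0.206], TCP at [0.164, 0.551, 0.231] pointing down, gripper open.
Joint ranges: [-2.99, 2.99], [-0.89, 2.07], [0.3, 2.58], [-1.14, 4.28], [0, 2.63], [-3.12, 3.12]. Speed limits (rad/s): [2.57, 2.57, 3.01, 3.14, 3.14, 3.14].

### API

Orientations are given as a unit quaternion [w, x, y, z].
In Python, from bench import get_obs, camera, hand_in gives the robot as it stands.
- The arm moves only by the tool drive_tool, never from a script. Its argument "deltas" is a list of rows, each a list of 2 entries, a list of its own where there are three numbers: the shift along the world's x, y, z in m, then the turn about the world's z in rad. A call has 1 to 10 rows; each row shifts and turns the pose as measured when the row begins; what a row does not reach is not made up. A row lasts 1/10 s, in which the tool goes at most 50 mm and 8.59 degrees, less where a joint would pass 70% of its speed; a pose out of reach is approached as far as the arm can. A call is refused whole if a number of a shift passes 0.05 or a number of a turn 0.15, either way. A call with a gripper value outside its range is refused whole. "gripper" is the opening, from 0 (shut) to 1 (fully open), set as the call begins (left out, the last holds). The fingers move at their own pace and stop on an object; the grip force is fixed at half the most. Time passes only in rows, so rows that do not move let the fingers close. It gives the time, the measured TCP pose, the force and the opening at its end, in the units of the state.
- get_obs(): the state, without advancing time (a new reading comes with each control period).
- camera(name): name is "scene" or "side" or "wrist"; returns a dict with "frame" (384x512x3 uint8, red, green, blue), "fx", "fy", "cx", "cy" (pixels), "eye" and "attitude" of the camera in the world. Camera axes: x right, y down, z forward; pixel columns grow to the right and rows downward; lengths in m; the calibration is good to about 2 mm. A picture is of the moment at which its call begins. There is no depth.
- hand_in(): hands the job in, once; it reports no verdict.
The state is a dict: "time_s": time; "q": joint angles; "dq": joint speeds; "joint_efforts": joint torques, N m; "eef_pos": TCP position; "eef_rot": TCP orientation; "wrist_force": force on the tool from outside, world axes, zero at the start; "torque": the same for the moment, N m; "opening": opening from 0.0 (shut) to 1.0 (fully open).
Only numpy, scipy, OpenCV 4.12 (cv2) and the standard library are available. Lean on these libraries where they do the work, as an engineer would, in place of code of your own. Each camera call takes 0.05 s, during which the arm holds its last target.

## Working session

There is one attempt and no reset: what is moved stays moved. The work goes in short steps, Python scripts to look and compute and a tool call to move; the robot and the scene stay as the last step left them, time stands still between calls to the robot, and variables do not carry over. Pictures are saved under pics/ and viewed, and the job is handed in when it is done.

Besides the shell and the picture viewer there is one more tool, called after "Emit:" by a JSON object that holds its "op" and its "data", one argument or row to a line. drive_tool: Moves the arm, as the interface text tells. Its arguments: {"type":"object","properties":{"deltas":{"type":"array","items":{"type":"array"}},"gripper":{"type":"number"}},"required":["deltas"]}

```bash
mkdir -p pics; ls
python3 - <<'E'
from bench import get_obs,camera
import cv2
o=get_obs();print({k:o[k] for k in('time_s','eef_pos','eef_rot','wrist_force','opening')})
for n in("scene","side","wrist"):
    c=camera(n);cv2.imwrite(f"pics/{n}0.png",c['frame'][:,:,::-1])
    print(n,c['fx'],c['fy'],c['cx'],c['cy'],c['eye'],c['attitude'])
E
```

```text
pics
{'time_s': 0.0, 'eef_pos': array([0.16346733, 0.55070683, 0.23038929]), 'eef_rot': array([-3.33721286e-04,  1.43911094e-01,  9.89590224e-01, -8.20639221e-04]), 'wrist_force': array([-0.33547355, -0.16399123, -0.53758823]), 'opening': 1.0021520076994168}
scene 458.0291551489704 458.0291551489704 254.24268260044033 189.45936901232088 [ 1.25129064 -0.38566879  1.21280904] [-0.25522933  0.8178904   0.49456298 -0.14601625]
side 399.6240161161518 399.6240161161518 261.7556139594021 194.81410295194047 [ 0.35758276 -0.59206067  0.80768897] [-0.35743495  0.91453062 -0.17380318  0.07527594]
wrist 274.46920122688414 274.46920122688414 250.92670826187592 193.85089821213288 [0.08794195 0.5744305  0.37338818] [0.12591619 0.79173321 0.59039848 0.09345198]
```

View pics/scene0.png

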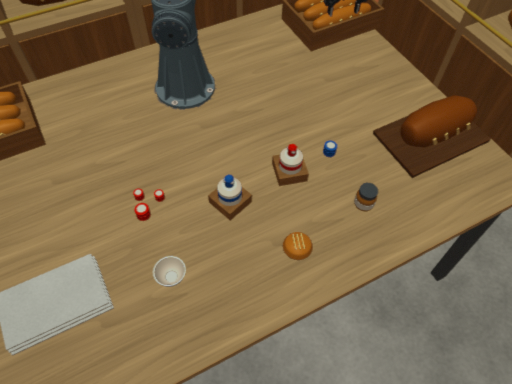

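View pics/side0.png

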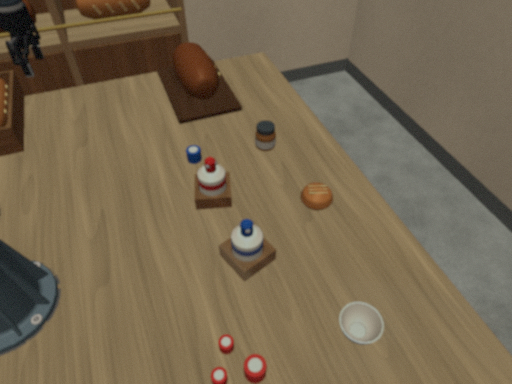

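View pics/wrist0.png

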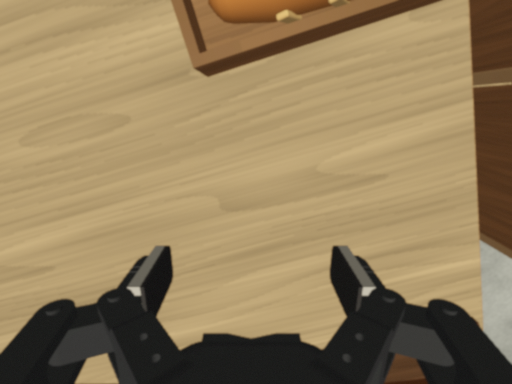

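The scene view shows three red caps, the largest at (142,211); in the side view it is at (255,367). The blue cap is at scene (330,148) and side (194,154). The red canister is at scene (291,150) and the blue one at (229,182). Next I'll enlarge these regions.

```bash
cat > h.py <<'E'
import numpy as np,cv2
from scipy.spatial.transform import Rotation as R
def ray(c,uv):
    q=np.array(c['attitude']);r=R.from_quat(np.r_[q[1:],q[0]])
    d=r.apply([(uv[0]-c['cx'])/c['fx'],(uv[1]-c['cy'])/c['fy'],1.]);return np.array(c['eye']),d/np.linalg.norm(d)
def plane(c,uv,z):
    e,d=ray(c,uv);return e+d*(z-e[2])/d[2]
def proj(c,p):
    q=np.array(c['attitude']);r=R.from_quat(np.r_[q[1:],q[0]])
    v=r.inv().apply(np.array(p)-c['eye']);return np.array([c['cx']+c['fx']*v[0]/v[2],c['cy']+c['fy']*v[1]/v[2]])
def tri(obs):
    A=np.zeros((3,3));b=np.zeros(3);L=[]
    for c,uv in obs:
        e,d=ray(c,uv);P=np.eye(3)-np.outer(d,d);A+=P;b+=P@e;L.append((e,P))
    x=np.linalg.solve(A,b);return x,[np.linalg.norm(P@(x-e)) for e,P in L]
def blobs(m,mn=15):
    n,l,s,ce=cv2.connectedComponentsWithStats(m.astype(np.uint8));
    return [(int(s[i][4]),ce[i].round(2),s[i][:4]) for i in range(1,n) if s[i][4]>=mn]
def masks(f):
    f=f.astype(int);r,g,b=f[...,0],f[...,1],f[...,2]
    red=(r>110)&(g<70)&(b<70); blue=(b>90)&(r<80)&(b>g+35)
    wh=(r>190)&(abs(r-g)<25)&(abs(r-b)<25)
    return red,blue,wh
def crop(f,x,y,w,h,k,name):
    im=cv2.resize(f[y:y+h,x:x+w,::-1],None,fx=k,fy=k,interpolation=cv2.INTER_CUBIC);cv2.imwrite(name,im)
E
python3 - <<'E'
from h import *
from bench import camera
for n in("scene","side"):
    c=camera(n);f=c['frame']
    for nm,m in zip(("red","blue","wh"),masks(f)):
        for b in blobs(m): print(n,nm,b[0],b[1],b[2])
    if n=="scene": crop(f,120,130,230,110,3,"pics/s_crop.png")
    else: crop(f,170,130,140,254,2,"pics/side_crop.png")
E
```

```text
scene red 17 [  6.35 100.06] [ 0 95 14  9]
scene red 926 [438.71 112.85] [411  98  59  34]
scene red 31 [  8.68 114.45] [  0 107  18  13]
scene red 27 [ 12.81 129.  ] [  5 124  17  10]
scene red 55 [292.02 147.24] [288 144   9   8]
scene red 34 [138.74 194.5 ] [134 189  10  10]
scene red 28 [158.5  196.04] [154 193  10   6]
scene red 85 [141.89 210.85] [135 203  15  15]
scene red 82 [295.83 254.72] [283 245  28  15]
scene blue 51 [330.12 146.06] [324 141  13  10]
scene blue 50 [228.5  178.36] [225 175   8   8]
side red 20 [200.15  72.85] [198  70   6   7]
side red 62 [209.5  160.74] [205 157  10   8]
side red 68 [226.44 344.91] [219 335  15  16]
side red 196 [254.33 368.25] [244 355  22  24]
side red 85 [218.35 378.04] [211 368  16  16]
side blue 27 [193.78 151.96] [187 147  13   8]
side blue 80 [246.14 223.84] [241 220  11   9]
```

View pics/s_crop.png

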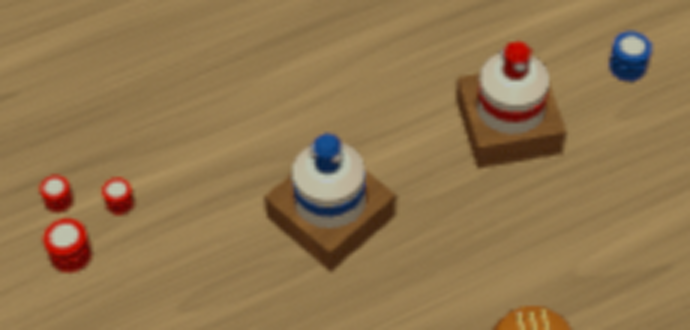

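View pics/side_crop.png

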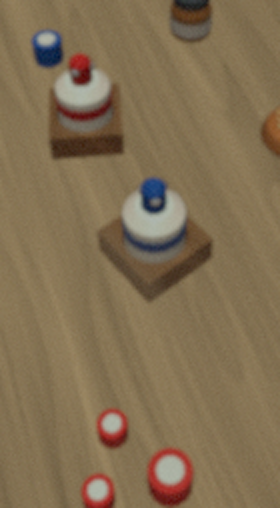

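Run:
```python
from h import *
from bench import camera
C={n:camera(n) for n in("scene","side")}
def disc(c,x,y,w,h):
    f=c['frame'][y:y+h,x:x+w].astype(float); m=f.min(2); 
    # weighted white
    w_=np.clip((m-90)/90,0,1); 
    sp=f.max(2)-f.min(2); w_[sp>70]=0
    n,l,s,ce=cv2.connectedComponentsWithStats((w_>0.3).astype(np.uint8))
    i=1+np.argmax(s[1:,4]);W=w_*(l==i);yy,xx=np.mgrid[y:y+h,x:x+w]
    return np.array([(W*xx).sum(),(W*yy).sum()])/W.sum(),s[i][4]
for nm,a,b in(("redcap",(134,202,17,14),(244,354,23,22)),("bluecap",(324,140,14,10),(187,145,14,12))):
    u,n1=disc(C['scene'],*a);v,n2=disc(C['side'],*b)
    print(nm,u,n1,v,n2,tri([(C['scene'],u),(C['side'],v)]),plane(C['scene'],u,.038),plane(C['side'],v,.038))
for nm,u,v in(("redneck",(292.3,147),(210,159)),("blueneck",(228.8,177.8),(246.3,222.5))):
    print(nm,tri([(C['scene'],u),(C['side'],v)]),plane(C['scene'],u,.132),plane(C['side'],v,.132))
```

```text
redcap [140.93505779 208.04650523] 52 [254.61686816 364.57205911] 161 (array([ 0.45747342, -0.33273987,  0.03893439]), [np.float64(0.0008790701055823452), np.float64(0.0008790701055822634)]) [ 0.45639774 -0.33188844  0.038     ] [ 0.45785231 -0.33330145  0.038     ]
bluecap [330.42503587 144.73816356] 40 [192.75       149.01697313] 49 (array([0.51173043, 0.31104939, 0.03780133]), [np.float64(0.0009697597761020895), np.float64(0.0009697597761021968)]) [0.51103826 0.31191118 0.038     ] [0.51198718 0.30947492 0.038     ]
redneck (array([0.52364414, 0.14803079, 0.1309566 ]), [np.float64(8.843596453242513e-07), np.float64(8.843596453695074e-07)]) [0.52434517 0.14751691 0.132     ] [0.52338835 0.14688852 0.132     ]
blueneck (array([ 0.53789011, -0.0749698 ,  0.12947063]), [np.float64(0.0005246656561602335), np.float64(0.0005246656561601364)]) [ 0.53917938 -0.07521509  0.132     ] [ 0.5373585  -0.07749822  0.132     ]
```

Run:
```python
from h import *
from bench import camera
c=camera("side");s=camera("scene")
for u in((225.7,343),(218.7,376)): print("small",plane(c,u,.027))
for u in((138.7,191.5),(159,194)): print("small sc",plane(s,u,.027))
for nm,u in(("jar",(368,190)),("roll",(297,244)),("bowl",(169,268))): print(nm,plane(s,u,.05))
```

```text
small [ 0.42109472 -0.26958842  0.027     ]
small [ 0.38916408 -0.32443577  0.027     ]
small sc [ 0.38844442 -0.31663475  0.027     ]
small sc [ 0.42612958 -0.26420778  0.027     ]
jar [0.72351389 0.30840896 0.05      ]
roll [0.78218629 0.01843007 0.05      ]
bowl [ 0.68305699 -0.33118384  0.05      ]
```

Emit:
{"op": "drive_tool", "data": {
  "deltas": [
    [[0.015, -0.045, 0], 0],
    [[0.015, -0.045, 0], 0],
    [[0.015, -0.045, 0], 0],
    [[0.015, -0.045, 0], 0],
    [[0.015, -0.045, 0], 0],
    [[0.015, -0.045, 0], 0],
    [[0.015, -0.045, 0], 0],
    [[0.015, -0.045, 0], 0]
  ]
}}

```text
time_s: 1.25
eef_pos: [0.2836, 0.1835, 0.2304]
eef_rot: [0.002, 0.138, 0.99, 0.001]
wrist_force: [0.5, -0.2, -0.1]
opening: 1.001
```

Emit:
{"op": "drive_tool", "data": {
  "deltas": [
    [[0.015, -0.045, 0], -0.1],
    [[0.015, -0.045, 0], -0.1],
    [[0.015, -0.045, 0], -0.1],
    [[0.015, -0.045, 0], 0],
    [[0.015, -0.045, 0], 0],
    [[0.015, -0.045, 0], 0],
    [[0.015, -0.045, 0], 0],
    [[0.015, -0.045, 0], 0],
    [[0.015, -0.045, 0], 0],
    [[0.015, -0.045, 0], 0]
  ]
}}

```text
time_s: 2.25
eef_pos: [0.4362, -0.2882, 0.2343]
eef_rot: [0.01, 0.293, 0.956, 0.001]
wrist_force: [-0.5, 0.8, 0.3]
opening: 1.001
```

Run:
```python
from h import *
from bench import camera,get_obs
c=camera("wrist");cv2.imwrite("pics/w1.png",c['frame'][:,:,::-1])
o=get_obs();print(o['time_s'],o['eef_pos'],o['eef_rot'],proj(c,o['eef_pos']),proj(c,[.457,-.333,.038]))
```

```text
2.3 [ 0.43756541 -0.29505263  0.23356552] [ 0.01110194  0.29405966  0.95572173 -0.00128099] [240.80244706 254.18445747] [229.53825361 199.15011786]
```

View pics/w1.png

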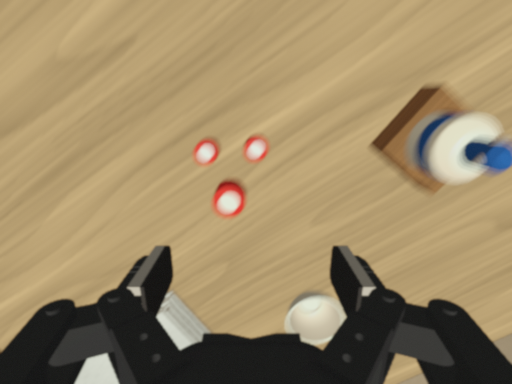

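The red cap's disc is seen at (229,202) and predicted at (229.5,199), so the stereo estimate holds. I'll descend above it and take a second wrist view.

Emit:
{"op": "drive_tool", "data": {
  "deltas": [
    [[0.01, -0.02, -0.04], 0],
    [[0.01, -0.018, -0.045], 0],
    [[0, 0, -0.045], 0],
    [[0, 0, 0], 0],
    [[0, 0, 0], 0]
  ]
}}

```text
time_s: 2.8
eef_pos: [0.4591, -0.3394, 0.1031]
eef_rot: [0.014, 0.296, 0.955, -0.003]
wrist_force: [0.6, -0.2, 1.1]
opening: 0.998
```

```bash
cat >> h.py <<'E'
def disc(c,x,y,w,h,lo=90,hi=180,sat=70):
    f=c['frame'][y:y+h,x:x+w].astype(float); m=f.min(2)
    w_=np.clip((m-lo)/(hi-lo),0,1); sp=f.max(2)-f.min(2); w_[sp>sat]=0
    n,l,s,ce=cv2.connectedComponentsWithStats((w_>0.3).astype(np.uint8))
    i=1+np.argmax(s[1:,4]);W=w_*(l==i);yy,xx=np.mgrid[y:y+h,x:x+w]
    return np.array([(W*xx).sum(),(W*yy).sum()])/W.sum(),s[i][4]
E
python3 - <<'E'
from h import *
from bench import camera,get_obs
c=camera("wrist");cv2.imwrite("pics/w2.png",c['frame'][:,:,::-1])
o=get_obs();print(o['time_s'],o['eef_pos'],o['eef_rot'],o['wrist_force'],proj(c,o['eef_pos']),proj(c,[.457,-.333,.038]))
p=proj(c,[.457,-.333,.038]).astype(int)
try:
  u,n=disc(c,p[0]-35,p[1]-35,70,70);print(u,n,plane(c,u,.038))
  C={n:camera(n) for n in("scene","side")}
  print(tri([(c,u),(C['scene'],(140.93,208.05)),(C['side'],(254.6,364.57))]))
except Exception as e: print(e)
E
```

```text
2.85 [ 0.45874446 -0.33887752  0.10296246] [ 0.01325031  0.29636228  0.95498002 -0.00264381] [ 0.25806626  0.6865718  -0.60824228] [249.45156931 246.44849246] [254.40392542 199.3560756 ]
[256.20820594 199.43699717] 797 [ 0.45787853 -0.33184847  0.038     ]
(array([ 0.45750685, -0.33235561,  0.03854771]), [np.float64(0.0006417092573329466), np.float64(0.0007322876581744354), np.float64(0.0010950991898199553)])
```

View pics/w2.png

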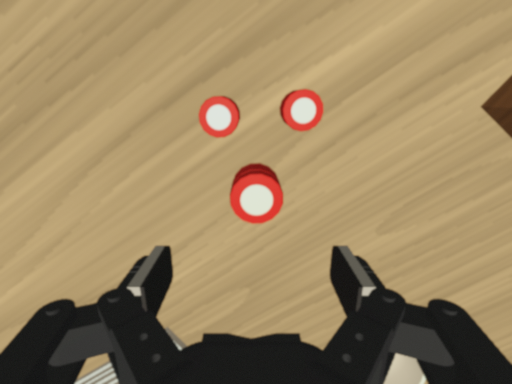

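The wrist view puts the red cap's disc at (256,199). Triangulated over three views, the top is at (0.4575,-0.332,0.0385), which agrees with the 38 mm height. Descending to grasp.

Emit:
{"op": "drive_tool", "data": {
  "deltas": [
    [[-0.001, 0.006, -0.03], 0],
    [[0, 0, -0.035], 0],
    [[0, 0, -0.015], 0],
    [[0, 0, 0], 0],
    [[0, 0, 0], 0]
  ]
}}

```text
time_s: 3.45
eef_pos: [0.4656, -0.3391, 0.0363]
eef_rot: [0.025, 0.295, 0.955, -0.009]
wrist_force: [-0.3, -0.6, 0.2]
opening: 0.999
```

Run:
```python
from bench import get_obs
o=get_obs()
for k in o: print(k,o[k])
```

```text
time_s 3.45
q [-0.84063651  0.40132719  1.7719206   0.01169836  0.91639205 -1.81929592]
dq [ 0.00158    -0.0093248  -0.0052168  -0.00012158  0.00726352 -0.00156214]
joint_efforts [ 3.14991188e-02 -4.66230762e+01 -2.66458976e+01  3.65743856e-02
 -2.39615338e-01 -4.04021566e-04]
eef_pos [ 0.46563612 -0.33909217  0.03633035]
eef_rot [ 0.02466731  0.29494752  0.95514867 -0.00940805]
wrist_force [-0.32921802 -0.63487058  0.24434455]
torque [ 0.01725568  0.00621283 -0.00287926]
opening 0.9986092737292076
```

Emit:
{"op": "drive_tool", "data": {
  "deltas": [
    [[0, 0, 0], 0],
    [[0, 0, 0], 0],
    [[0, 0, 0], 0]
  ]
}}

```text
time_s: 3.75
eef_pos: [0.4678, -0.3414, 0.041]
eef_rot: [0.028, 0.295, 0.955, -0.011]
wrist_force: [0.0, -0.5, -1.1]
opening: 0.999
```

```bash
cat >> h.py <<'E'
def st():
    from bench import get_obs
    o=get_obs();q=o['eef_rot'];r=R.from_quat(np.r_[q[1:],q[0]]).as_matrix()
    print('t',round(o['time_s'],2),'p',o['eef_pos'].round(4),'toolz',r[:,2].round(4),'jawyaw',round(np.degrees(np.arctan2(r[1,1],r[0,1])),1),'F',o['wrist_force'].round(1),'op',round(o['opening'],3),'q',o['q'].round(3))
    return o
E
python3 -c "from h import *;st()"
```

```text
t 3.75 p [ 0.4678 -0.3414  0.041 ] toolz [ 0.0462 -0.0377 -0.9982] jawyaw 55.7 F [ 0.  -0.5 -1.1] op 0.999 q [-0.84   0.395  1.768  0.012  0.919 -1.819]
```

Even with zero-shift rows the arm drifts about 1.6 mm up and 1 mm outward per row, and its tilt grows slowly. I'll add a bias to each row to cancel the drift and use few rows. The present tilt is about the jaw axis, so the pads still sit parallel to the cap's wall.

Emit:
{"op": "drive_tool", "data": {
  "deltas": [
    [[-0.005, 0.005, -0.016], 0],
    [[-0.0055, 0.005, -0.016], 0],
    [[-0.001, 0.001, -0.006], 0]
  ]
}}

```text
time_s: 4.05
eef_pos: [0.4584, -0.3328, 0.0059]
eef_rot: [0.031, 0.295, 0.955, -0.013]
wrist_force: [-0.9, 0.6, 0.2]
opening: 0.999
```

Run:
```python
from h import *
from bench import camera
st();c=camera("wrist");cv2.imwrite("pics/w3.png",c['frame'][:,:,::-1])
```

```text
t 4.05 p [ 0.4584 -0.3328  0.0059] toolz [ 0.0514 -0.0435 -0.9977] jawyaw 55.7 F [-0.9  0.6  0.2] op 0.999 q [-0.843  0.431  1.813  0.013  0.831 -1.823]
```

View pics/w3.png

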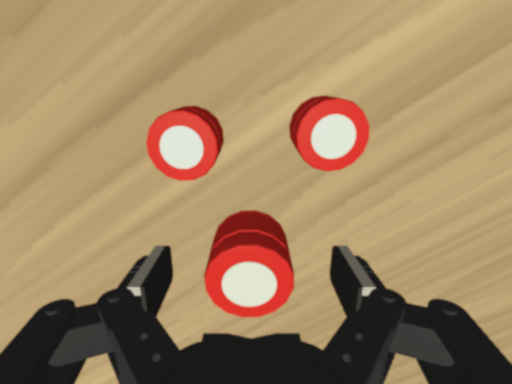

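The cap's disc is at (249,285), centred between the pads at columns 165 and 340. Closing.

Emit:
{"op": "drive_tool", "data": {
  "deltas": [
    [[-0.0005, 0.0005, -0.001], 0],
    [[-0.0005, 0.0005, -0.0012], 0],
    [[-0.0005, 0.0005, -0.0012], 0],
    [[-0.0005, 0.0005, -0.0012], 0]
  ],
  "gripper": 0
}}

```text
time_s: 4.5
eef_pos: [0.4583, -0.3328, 0.0039]
eef_rot: [0.033, 0.295, 0.955, -0.014]
wrist_force: [-3.9, 3.9, 14.0]
opening: 0.497
```

```bash
python3 -c "from h import *;st()"
```

```text
t 4.5 p [ 0.4583 -0.3328  0.0039] toolz [ 0.054  -0.0463 -0.9975] jawyaw 55.7 F [-3.9  3.9 14. ] op 0.497 q [-0.843  0.433  1.816  0.013  0.822 -1.824]
```

Gripped: opening 0.497, about 42 mm. Lifting, then a half turn during transport so that later drift cancels the tilt.

Emit:
{"op": "drive_tool", "data": {
  "deltas": [
    [[0, 0, 0.045], 0],
    [[0, 0, 0.05], -0.05],
    [[0, 0, 0.05], -0.15],
    [[0.002, 0.02, 0.04], -0.15],
    [[0.002, 0.025, 0.01], -0.15],
    [[0.002, 0.025, 0], -0.15],
    [[0.002, 0.025, 0], -0.15],
    [[0.002, 0.025, 0], -0.15],
    [[0.002, 0.025, 0], -0.15],
    [[0.002, 0.025, 0], -0.15]
  ]
}}

```text
time_s: 5.5
eef_pos: [0.4721, -0.1598, 0.212]
eef_rot: [0.026, 0.8, 0.599, -0.027]
wrist_force: [-0.3, -0.3, 0.3]
opening: 0.495
```

Run:
```python
from h import *
from bench import camera
st();c=camera("side");crop(c['frame'],150,120,200,264,2,"pics/sd4.png")
```

```text
t 5.5 p [ 0.4721 -0.1598  0.212 ] toolz [-0.0126 -0.0747 -0.9971] jawyaw -16.3 F [-0.3 -0.3  0.3] op 0.495 q [-0.518  0.02   1.825 -0.075  1.271 -0.213]
```

View pics/sd4.png

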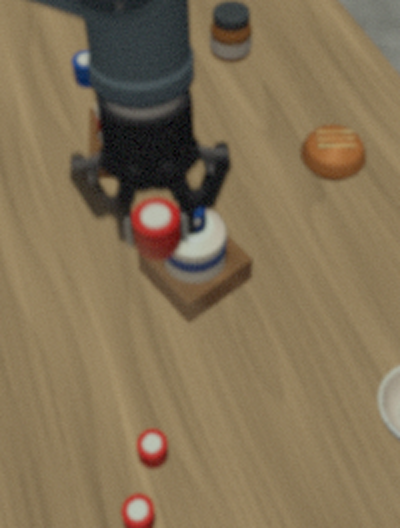

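Emit:
{"op": "drive_tool", "data": {
  "deltas": [
    [[0.006, 0.037, 0], -0.15],
    [[0.006, 0.038, 0], -0.15],
    [[0.006, 0.038, 0], -0.15],
    [[0.006, 0.038, 0], -0.15],
    [[0.006, 0.038, 0], -0.15],
    [[0.006, 0.038, 0], -0.15],
    [[0.006, 0.038, 0], -0.15],
    [[0.006, 0.03, 0], -0.1]
  ]
}}

```text
time_s: 6.35
eef_pos: [0.5216, 0.1412, 0.2157]
eef_rot: [0.01, 0.996, 0.077, -0.034]
wrist_force: [-0.3, -0.0, -0.4]
opening: 0.492
```

Run:
```python
from h import *
from bench import camera
st();c=camera("side");crop(c['frame'],130,60,180,200,2,"pics/sd5.png")
w=camera("wrist");cv2.imwrite("pics/w5.png",w['frame'][:,:,::-1]);print(proj(w,[.5237,.148,.134]))
s=camera("scene");crop(s['frame'],220,60,180,150,3,"pics/sc5.png")
```

```text
t 6.35 p [0.5216 0.1412 0.2157] toolz [-0.067  -0.0247 -0.9975] jawyaw -81.1 F [-0.3 -0.  -0.4] op 0.492 q [ 0.057  0.169  1.654 -0.021  1.386  1.478]
[247.46840528 193.24059766]
```

View pics/sd5.png

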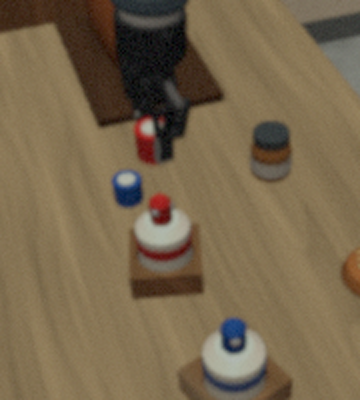

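View pics/w5.png

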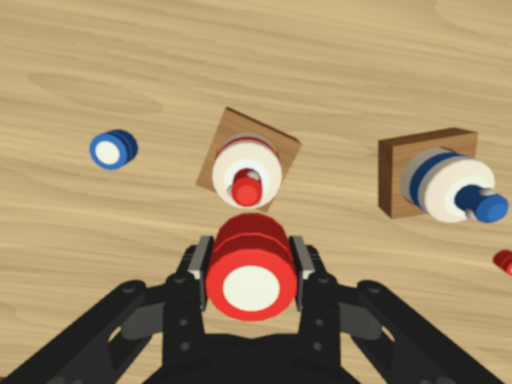

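View pics/sc5.png

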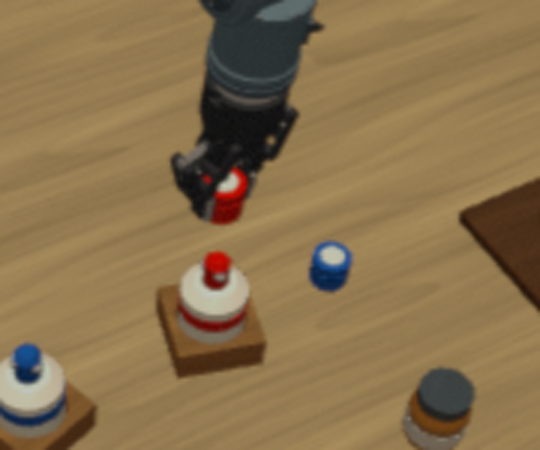

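```bash
python3 - <<'E'
from h import *
from bench import camera
w=camera("wrist");crop(w['frame'],190,130,120,100,6,"pics/w5n.png")
u,n=disc(w,205,250,100,75);print("wrist capdisc",u,n)
s=camera("scene");d=camera("side")
us,ns=disc(s,288,112,18,14);ud,nd=disc(d,196,115,15,14);print(us,ns,ud,nd)
print(tri([(w,u),(s,us),(d,ud)]),tri([(s,us),(d,ud)])[0])
crop(s['frame'],270,95,50,50,6,"pics/sc5c.png");crop(d['frame'],180,100,50,50,6,"pics/sd5c.png")
E
python3 - <<'E'
import cv2,numpy as np
a=cv2.imread('pics/sc5c.png');b=cv2.imread('pics/sd5c.png');cv2.imwrite('pics/c5.png',np.hstack([a,b]))
E
```

```text
wrist capdisc [250.86333939 287.8848862 ] 1976
[294.94489948 121.28965004] 21 [203.44119368 123.43592744] 30
(array([0.51925453, 0.14436767, 0.24520155]), [np.float64(0.0031501817691927123), np.float64(0.0038004080948507908), np.float64(0.0025657838096010215)]) [0.51827083 0.14984452 0.24054016]
```

View pics/w5n.png

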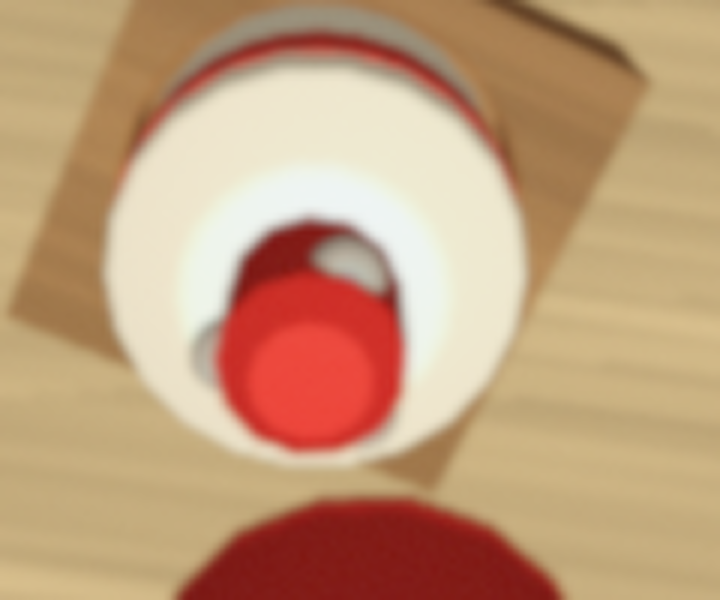

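View pics/c5.png

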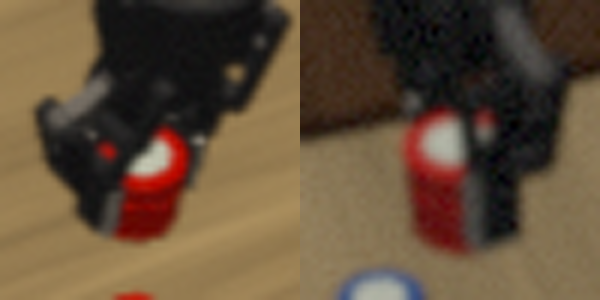

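Run:
```python
from h import *
from bench import camera
w=camera("wrist");s=camera("scene");d=camera("side")
print("cap top axis", [plane(w,(250.86,287.88),z).round(4) for z in(.245,.25,.255)])
print("neck wrist",plane(w,(241.4,192.4),.134))
print(tri([(w,(241.4,192.4)),(s,(292.3,147)),(d,(210,159))]))
for n,c,(x,y) in(("scene",s,(280,137)),("side",d,(198,150))):
    crop(c['frame'],x,y,25,25,12,f"pics/n_{n}.png")
a=cv2.imread('pics/n_scene.png');b=cv2.imread('pics/n_side.png');cv2.imwrite('pics/n5.png',np.hstack([a,b]))
print(st()['eef_pos'])
```

```text
cap top axis [array([0.5181, 0.139 , 0.245 ]), array([0.5224, 0.1397, 0.25  ]), array([0.5267, 0.1405, 0.255 ])]
neck wrist [0.52288967 0.14644585 0.134     ]
(array([0.52331844, 0.14692915, 0.13217665]), [np.float64(0.0012043188872156124), np.float64(0.0011837523135733309), np.float64(0.00016689988056930224)])
t 6.8 p [0.5213 0.138  0.2154] toolz [-0.0676 -0.0254 -0.9974] jawyaw -80.9 F [-0.3 -0.1 -1.5] op 0.498 q [ 0.052  0.168  1.657 -0.022  1.386  1.47 ]
[0.5213493  0.13799317 0.21540227]
```

View pics/n5.png

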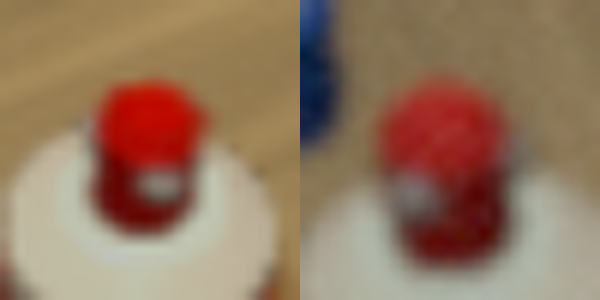

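Neck top is at (0.523,0.1465,0.132) from three views, against 0.134 stated. The held cap's axis is about (0.522,0.139), with about 1.3° of tilt. Centring and lowering to just above the neck.

Emit:
{"op": "drive_tool", "data": {
  "deltas": [
    [[0.0005, 0.004, -0.03], 0],
    [[0.0005, 0.0035, -0.03], 0],
    [[0, 0, -0.008], 0]
  ]
}}

```text
time_s: 7.1
eef_pos: [0.5245, 0.143, 0.1487]
eef_rot: [0.01, 0.996, 0.077, -0.031]
wrist_force: [0.1, -0.6, -0.3]
opening: 0.497
```

Run:
```python
from h import *
from bench import camera
camera("wrist");camera("wrist");o=st();w=camera("wrist");s=camera("scene");d=camera("side")
cv2.imwrite("pics/w6.png",w['frame'][:,:,::-1])
u,n=disc(w,205,250,100,75);print(u,n,plane(w,u,o['eef_pos'][2]+.0341))
crop(s['frame'],270,115,50,50,8,"pics/a.png");crop(d['frame'],185,130,50,50,8,"pics/b.png")
cv2.imwrite('pics/c6.png',np.hstack([cv2.imread('pics/a.png'),cv2.imread('pics/b.png')]))
```

```text
t 7.2 p [0.5253 0.143  0.1503] toolz [-0.0596 -0.0252 -0.9979] jawyaw -81.1 F [ 0.3 -0.1  0.1] op 0.497 q [ 0.061  0.245  1.705 -0.023  1.252  1.484]
[250.85463852 287.87946804] 1975 [0.52570231 0.144431   0.18437703]
```

View pics/c6.png

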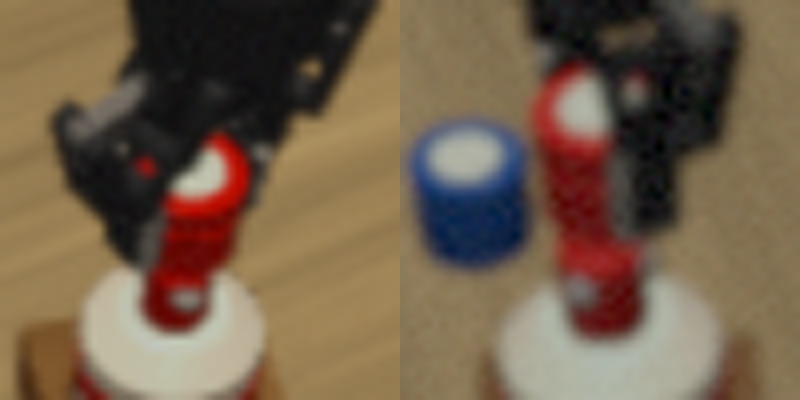

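View pics/w6.png

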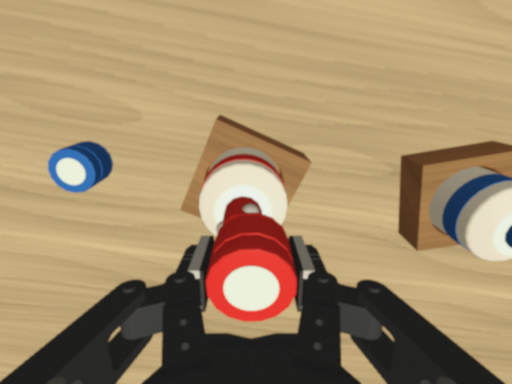

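Run:
```python
from h import *
from bench import camera
w=camera("wrist");s=camera("scene");d=camera("side")
for z in(.134,.146,.1844): print(z,[proj(c,[.523,.1465,z]).round(1) for c in(s,d,w)])
for c,n,(x,y) in((s,"a",(270,115)),(d,"b",(185,130))):
    im=cv2.resize(c['frame'][y:y+50,x:x+50,::-1],None,fx=8,fy=8,interpolation=cv2.INTER_CUBIC)
    for z,dx,dy,col in [(z,.0,.0,(0,255,0)) for z in(.098,.134,.146,.165,.1844)]:
        p=proj(c,[.523+dx,.1465+dy,z]);cv2.circle(im,tuple(((p-[x,y]+.5)*8).astype(int)),3,col,-1)
    cv2.imwrite(f'pics/{n}.png',im)
cv2.imwrite('pics/c7.png',np.hstack([cv2.imread('pics/a.png'),cv2.imread('pics/b.png')]))
st()
```

```text
0.134 [array([291.8, 146.4]), array([209.8, 158.5]), array([246.2, 237.7])]
0.146 [array([292.2, 143.9]), array([209.4, 154.9]), array([246.2, 247.7])]
0.1844 [array([293.2, 135.5]), array([208.1, 142.9]), array([246.1, 291.2])]
t 7.5 p [0.5271 0.1437 0.1527] toolz [-0.0543 -0.0247 -0.9982] jawyaw -81.1 F [-0.2  0.3 -1.4] op 0.498 q [ 0.062  0.242  1.703 -0.022  1.252  1.484]
```

View pics/c7.png

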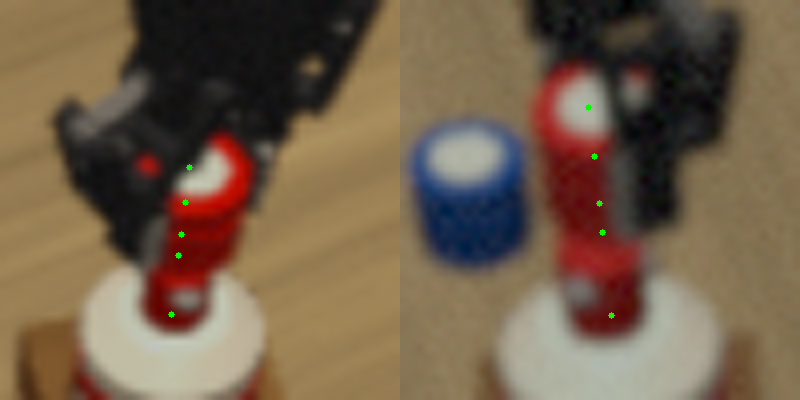

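Emit:
{"op": "drive_tool", "data": {
  "deltas": [
    [[-0.003, 0.001, -0.006], 0],
    [[-0.003, 0.001, -0.006], 0],
    [[-0.0012, 0, -0.004], 0]
  ]
}}

```text
time_s: 7.8
eef_pos: [0.5205, 0.146, 0.1376]
eef_rot: [0.01, 0.997, 0.078, -0.026]
wrist_force: [-0.4, 0.9, -0.0]
opening: 0.5
```

Run:
```python
from h import *
from bench import camera
o=st();d=camera("side");w=camera("wrist");s=camera("scene");o=st()
u,n=disc(w,205,250,100,75);print(u,n,plane(w,u,o['eef_pos'][2]+.0341))
for c,n,(x,y) in((s,"a",(270,115)),(d,"b",(185,130))):
    im=cv2.resize(c['frame'][y:y+50,x:x+50,::-1],None,fx=8,fy=8,interpolation=cv2.INTER_CUBIC)
    for z in(.098,.134,.146,.172):
        p=proj(c,[.523,.1465,z]);cv2.circle(im,tuple(((p-[x,y]+.5)*8).astype(int)),3,(0,255,0),-1)
    cv2.imwrite(f'pics/{n}.png',im)
cv2.imwrite('pics/c8.png',np.hstack([cv2.imread('pics/a.png'),cv2.imread('pics/b.png')]))
```

```text
t 7.8 p [0.5205 0.146  0.1376] toolz [-0.0507 -0.0245 -0.9984] jawyaw -81.1 F [-0.4  0.9 -0. ] op 0.5 q [ 0.067  0.247  1.731 -0.022  1.216  1.49 ]
t 7.95 p [0.5206 0.1459 0.1376] toolz [-0.0514 -0.0246 -0.9984] jawyaw -81.1 F [ 0.6 -0.4 -1. ] op 0.494 q [ 0.066  0.248  1.73  -0.023  1.217  1.49 ]
[250.86611769 287.87540214] 1976 [0.52074806 0.14746648 0.17169673]
```

View pics/c8.png

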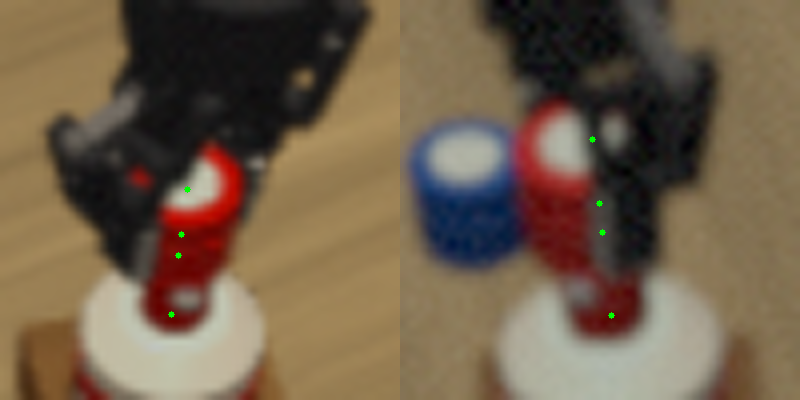

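Both views now put the cap within about 1 mm of the neck's axis: scene centre 184 against 187, side centre 589 against 592 in zoomed pixels. Lowering onto the neck.

Emit:
{"op": "drive_tool", "data": {
  "deltas": [
    [[0.0003, -0.0003, -0.006], 0],
    [[0, 0, -0.006], 0]
  ]
}}

```text
time_s: 8.15
eef_pos: [0.5221, 0.1463, 0.1266]
eef_rot: [0.01, 0.997, 0.078, -0.025]
wrist_force: [-2.1, 4.1, 7.5]
opening: 0.494
```

```bash
python3 -c "from h import *;st()"
```

```text
t 8.15 p [0.5221 0.1463 0.1266] toolz [-0.0483 -0.023  -0.9986] jawyaw -81.1 F [-2.1  4.1  7.5] op 0.494 q [ 0.066  0.263  1.736 -0.021  1.192  1.49 ]
```

Emit:
{"op": "drive_tool", "data": {
  "deltas": [
    [[-0.0008, 0.0012, -0.005], 0],
    [[-0.0006, 0.0005, -0.005], 0]
  ]
}}

```text
time_s: 8.35
eef_pos: [0.5218, 0.1483, 0.1172]
eef_rot: [0.01, 0.997, 0.078, -0.024]
wrist_force: [-1.7, -3.3, -2.1]
opening: 0.496
```

```bash
python3 -c "from h import *;st()"
```

```text
t 8.35 p [0.5218 0.1483 0.1172] toolz [-0.0462 -0.0227 -0.9987] jawyaw -81.1 F [-1.7 -3.3 -2.1] op 0.496 q [ 0.07   0.275  1.743 -0.021  1.172  1.494]
```

The force dropped from 7.5 N to about 0 at z = 0.117, which is the click. Pressing on until home.

Emit:
{"op": "drive_tool", "data": {
  "deltas": [
    [[-0.0006, -0.001, -0.005], 0],
    [[-0.0005, -0.0003, -0.005], 0]
  ]
}}

```text
time_s: 8.55
eef_pos: [0.5215, 0.1476, 0.1076]
eef_rot: [0.009, 0.997, 0.078, -0.023]
wrist_force: [-3.2, 1.6, 16.8]
opening: 0.494
```

```bash
python3 -c "from h import *;st()"
```

```text
t 8.55 p [0.5215 0.1476 0.1076] toolz [-0.0444 -0.0214 -0.9988] jawyaw -81.1 F [-3.2  1.6 16.8] op 0.494 q [ 0.068  0.286  1.751 -0.02   1.15   1.492]
```

Home: 16.8 N with the canister pushed down about 6 mm. I'll ease up and release.

Emit:
{"op": "drive_tool", "data": {
  "deltas": [
    [[0, -0.0005, 0.004], 0]
  ]
}}

```text
time_s: 8.65
eef_pos: [0.5216, 0.1476, 0.1116]
eef_rot: [0.008, 0.997, 0.078, -0.023]
wrist_force: [-2.8, 2.1, 6.2]
opening: 0.498
```

Emit:
{"op": "drive_tool", "data": {
  "deltas": [
    [[0, 0, 0], 0],
    [[0, 0, 0], 0],
    [[0, 0, 0.001], 0],
    [[0, 0, 0.01], 0]
  ],
  "gripper": 1
}}

```text
time_s: 9.05
eef_pos: [0.5203, 0.1471, 0.1205]
eef_rot: [0.008, 0.997, 0.077, -0.025]
wrist_force: [-0.2, -0.3, 0.0]
opening: 1.002
```

```bash
python3 -c "from h import *;st()"
```

```text
t 9.05 p [0.5203 0.1471 0.1205] toolz [-0.0479 -0.0207 -0.9986] jawyaw -81.1 F [-0.2 -0.3  0. ] op 1.002 q [ 0.066  0.268  1.744 -0.019  1.179  1.49 ]
```

Emit:
{"op": "drive_tool", "data": {
  "deltas": [
    [[0, 0, 0.04], 0],
    [[0, 0, 0.045], 0],
    [[0, 0.03, 0.03], 0],
    [[0, 0.04, 0], 0],
    [[0, 0.04, 0], 0]
  ]
}}

```text
time_s: 9.55
eef_pos: [0.5201, 0.2554, 0.2433]
eef_rot: [0.008, 0.997, 0.073, -0.024]
wrist_force: [0.8, -0.4, -1.1]
opening: 1.0
```

Run:
```python
from h import *
from bench import camera
o=st();d=camera("side");s=camera("scene");w=camera("wrist");o=st()
cv2.imwrite("pics/w9.png",w['frame'][:,:,::-1])
crop(s['frame'],270,115,50,60,8,"pics/a.png");crop(d['frame'],185,130,50,60,8,"pics/b.png")
cv2.imwrite('pics/c9.png',np.hstack([cv2.imread('pics/a.png'),cv2.imread('pics/b.png')]))
```

```text
t 9.55 p [0.5201 0.2554 0.2433] toolz [-0.0473 -0.0204 -0.9987] jawyaw -81.6 F [ 0.8 -0.4 -1.1] op 1.0 q [ 0.256  0.217  1.54  -0.008  1.435  1.682]
t 9.7 p [0.5193 0.2565 0.2422] toolz [-0.0487 -0.0207 -0.9986] jawyaw -81.3 F [-0.3 -0.3 -0.6] op 1.001 q [ 0.258  0.219  1.541 -0.008  1.434  1.679]
```

View pics/c9.png

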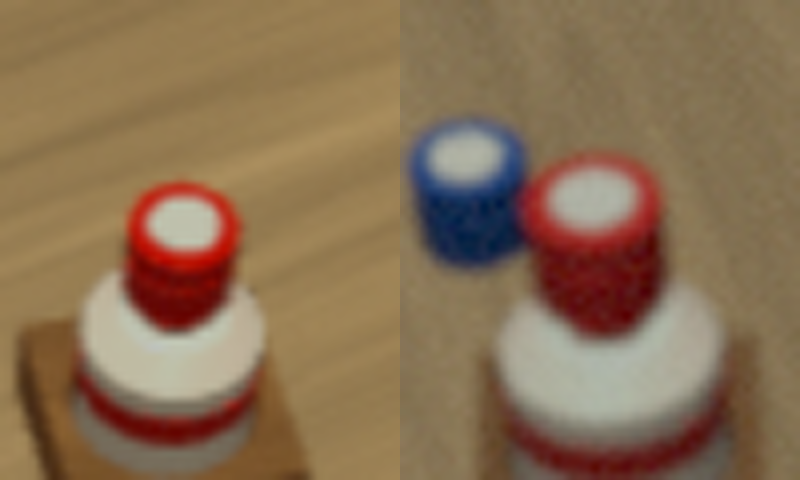

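View pics/w9.png

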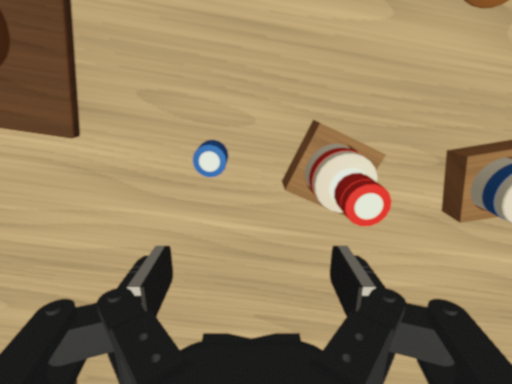

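The red cap sits upright on the red canister in both views, with its disc at about wrist (369,206). I'll measure its seated height and re-measure the blue cap, whose disc is at about (210,160).

Run:
```python
from h import *
from bench import camera
d=camera("side");s=camera("scene");w=camera("wrist");o=st()
a,n=disc(s,287,138,13,10);b,m=disc(d,201,149,15,12);c,k=disc(w,345,182,48,48)
print(a,n,b,m,c,k,tri([(s,a),(d,b),(w,c)]),tri([(s,a),(d,b)])[0])
a,n=disc(s,324,140,14,10);b,m=disc(d,187,145,14,9);c,k=disc(w,195,143,32,34)
print(a,n,b,m,c,k,tri([(s,a),(d,b),(w,c)]))
```

```text
t 9.85 p [0.5193 0.2538 0.241 ] toolz [-0.0508 -0.0217 -0.9985] jawyaw -81.5 F [ 0.1 -1.1 -0. ] op 1.0 q [ 0.254  0.218  1.544 -0.008  1.434  1.678]
[292.57871256 142.46749522] 43 [208.48815826 154.29813318] 59 [364.23331751 204.68349312] 593 (array([0.52126447, 0.14846121, 0.14795087]), [np.float64(0.0010934624126148573), np.float64(0.00070399410164118), np.float64(0.0007446336448860398)]) [0.52081311 0.14869688 0.14780674]
[330.42468619 144.73291492] 40 [192.71104816 148.99291785] 48 [204.70438627 160.1023877 ] 372 (array([0.51203301, 0.31107188, 0.03775908]), [np.float64(0.0011593976799084053), np.float64(0.0007605255308829204), np.float64(0.0006762719553027146)])
```

The red cap's top is at z = 0.148, which is the neck top (0.134) plus 14 mm, so it is fully home. Next the blue cap at (0.512,0.311,0.038).

Emit:
{"op": "drive_tool", "data": {
  "deltas": [
    [[-0.002, 0.029, -0.035], 0],
    [[-0.003, 0.027, -0.04], 0],
    [[-0.001, 0, -0.045], 0],
    [[-0.001, 0, -0.045], 0]
  ]
}}

```text
time_s: 10.25
eef_pos: [0.5192, 0.3078, 0.0803]
eef_rot: [0.007, 0.997, 0.07, -0.017]
wrist_force: [1.2, -0.9, 0.1]
opening: 0.994
```

Run:
```python
from h import *
from bench import camera
st();w=camera("wrist");o=st();cv2.imwrite("pics/w10.png",w['frame'][:,:,::-1])
print(proj(w,[.512,.311,.038]))
```

```text
t 10.25 p [0.5192 0.3078 0.0803] toolz [-0.0337 -0.017  -0.9993] jawyaw -82.0 F [ 1.2 -0.9  0.1] op 0.994 q [ 0.341  0.438  1.608 -0.005  1.133  1.775]
t 10.3 p [0.5138 0.3055 0.0716] toolz [-0.0461 -0.0212 -0.9987] jawyaw -82.0 F [-4.3 -2.7 -5.3] op 1.0 q [ 0.341  0.447  1.616 -0.005  1.129  1.775]
[245.73264296 226.23425837]
```

View pics/w10.png

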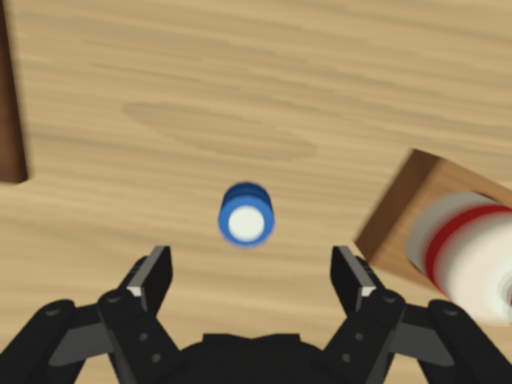

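Emit:
{"op": "drive_tool", "data": {
  "deltas": [
    [[-0.002, 0.003, -0.03], 0],
    [[-0.003, 0.002, -0.03], 0],
    [[-0.002, 0, -0.006], 0]
  ]
}}

```text
time_s: 10.6
eef_pos: [0.5062, 0.3064, 0.0032]
eef_rot: [0.01, 0.997, 0.067, -0.026]
wrist_force: [0.0, -0.5, 0.6]
opening: 0.999
```

Run:
```python
from h import *
from bench import camera
st();w=camera("wrist");o=st();cv2.imwrite("pics/w11.png",w['frame'][:,:,::-1])
print(proj(w,[.512,.311,.038]),disc(w,200,240,100,90))
```

```text
t 10.6 p [0.5062 0.3064 0.0032] toolz [-0.0512 -0.0234 -0.9984] jawyaw -82.3 F [ 0.  -0.5  0.6] op 0.999 q [ 0.346  0.545  1.641 -0.005  1.012  1.786]
t 10.65 p [0.5064 0.3064 0.0038] toolz [-0.0508 -0.0234 -0.9984] jawyaw -82.3 F [-0.6 -0.4 -1. ] op 1.004 q [ 0.346  0.544  1.641 -0.006  1.013  1.786]
[245.64126063 278.30585256] (array([246.23853123, 276.59023347]), np.int32(2246))
```

View pics/w11.png

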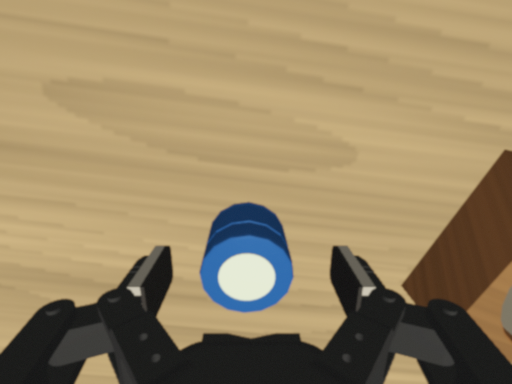

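The disc is at (246,277), as predicted. A small correction of +5 mm in x and +4 mm in y, then close.

Emit:
{"op": "drive_tool", "data": {
  "deltas": [
    [[0.004, 0.004, 0], 0],
    [[0, 0.0005, -0.001], 0],
    [[-0.0005, 0, -0.001], 0],
    [[-0.0005, 0, -0.001], 0],
    [[-0.0003, 0, -0.001], 0]
  ],
  "gripper": 0
}}

```text
time_s: 11.15
eef_pos: [0.5156, 0.3119, 0.008]
eef_rot: [0.008, 0.998, 0.066, -0.02]
wrist_force: [-0.8, -0.8, -1.4]
opening: 0.498
```

Run:
```python
from h import *
from bench import camera
w=camera("wrist");o=st();print(disc(w,200,240,100,90))
```

```text
t 11.2 p [0.5156 0.3119 0.0079] toolz [-0.0397 -0.0195 -0.999 ] jawyaw -82.4 F [ 0.2  0.5 -0.3] op 0.495 q [ 0.35   0.549  1.621 -0.005  1.016  1.791]
(array([251.19524793, 285.45546622]), np.int32(2026))
```

Gripped. Lifting well above the red cap and transporting to the blue canister.

Emit:
{"op": "drive_tool", "data": {
  "deltas": [
    [[0, 0, 0.045], 0],
    [[0, 0, 0.05], 0],
    [[0, 0, 0.05], 0],
    [[0.001, -0.01, 0.045], 0],
    [[0.002, -0.035, 0.025], 0],
    [[0.002, -0.045, 0], 0],
    [[0.002, -0.045, 0], 0],
    [[0.002, -0.045, 0], 0],
    [[0.002, -0.045, 0], 0],
    [[0.002, -0.045, 0], 0]
  ]
}}

```text
time_s: 12.2
eef_pos: [0.5232, 0.0371, 0.2324]
eef_rot: [0.01, 0.997, 0.072, -0.019]
wrist_force: [1.5, -0.4, -0.2]
opening: 0.497
```

Run:
```python
from h import *
from bench import camera
w=camera("wrist");o=st();print(disc(w,200,240,100,90))
```

```text
t 12.25 p [0.5238 0.0304 0.2325] toolz [-0.0369 -0.0264 -0.999 ] jawyaw -82.0 F [ 1.3 -4.2  0.5] op 0.494 q [-0.149  0.095  1.701 -0.032  1.378  1.289]
(array([251.23576361, 285.42036589]), np.int32(2027))
```

Emit:
{"op": "drive_tool", "data": {
  "deltas": [
    [[0.003, -0.035, -0.01], 0],
    [[0.003, -0.035, -0.01], 0],
    [[0.003, -0.025, -0.005], 0]
  ]
}}

```text
time_s: 12.55
eef_pos: [0.533, -0.0678, 0.2085]
eef_rot: [0.012, 0.997, 0.069, -0.018]
wrist_force: [1.0, 0.3, 0.1]
opening: 0.495
```

Run:
```python
from h import *
from bench import camera
camera("wrist");st();w=camera("wrist");o=st();cv2.imwrite("pics/w12.png",w['frame'][:,:,::-1])
np.save("w12eye.npy",np.r_[w['eye'],w['attitude']])
p=proj(w,[.537,-.075,.134]);print(p);x,y=(p-[50,40]).astype(int);print(x,y)
crop(w['frame'],x,y,100,80,6,"pics/w12n.png")
s=camera("scene");d=camera("side")
crop(s['frame'],215,166,26,26,12,"pics/a.png");crop(d['frame'],233,212,26,26,12,"pics/b.png")
cv2.imwrite('pics/c12.png',np.hstack([cv2.imread('pics/a.png'),cv2.imread('pics/b.png')]))
```

```text
t 12.6 p [ 0.5331 -0.071   0.208 ] toolz [-0.034  -0.0284 -0.999 ] jawyaw -82.1 F [-0.1 -3.  -0.1] op 0.493 q [-0.33   0.142  1.701 -0.039  1.322  1.113]
t 12.65 p [ 0.5331 -0.0688  0.2083] toolz [-0.0341 -0.0267 -0.9991] jawyaw -82.2 F [-0.2  0.1 -0.2] op 0.498 q [-0.327  0.141  1.701 -0.037  1.323  1.117]
[255.34663521 197.97571991]
205 157
```

View pics/w12n.png

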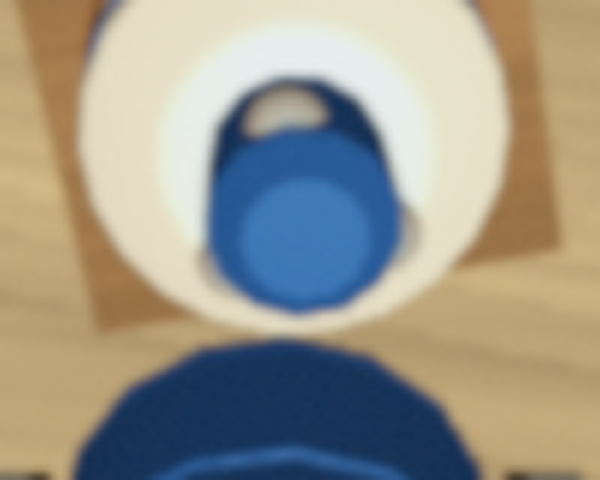

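View pics/c12.png

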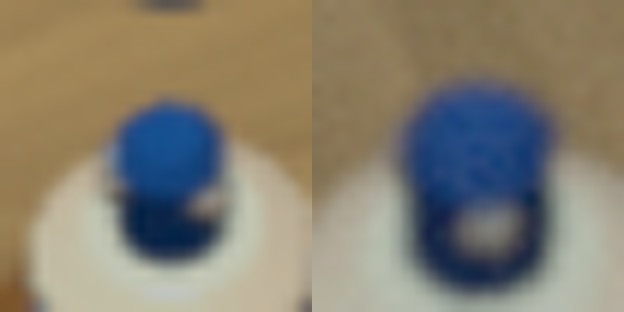

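Run:
```python
from h import *
from bench import camera
s=camera("scene");d=camera("side");w0=camera("wrist");e=np.load("w12eye.npy");w=dict(w0,eye=e[:3],attitude=e[3:])
print("red chk",tri([(s,(291.7,146.4)),(d,(209.5,160.0))]))
b=[(s,(228.5,178.0)),(d,(246.4,223.2))]
print("blue",tri(b),[plane(*q,.131) for q in b])
print("wrist",plane(w,(255.7,196.5),.134)); print(tri(b+[(w,(255.7,196.5))]))
print("cap: ",[plane(w,(251.2,285.45),.2083+k) for k in(.030,.034)])
# canister shoulder circle check in wrist
st()
```

```text
red chk (array([0.5212468 , 0.14689433, 0.13038374]), [np.float64(0.0010303485874738657), np.float64(0.0010303485874738286)])
blue (array([ 0.53762406, -0.07594456,  0.12850966]), [np.float64(0.0007000723763687955), np.float64(0.000700072376368749)]) [array([ 0.53876192, -0.07601512,  0.131     ]), array([ 0.53715182, -0.07863678,  0.131     ])]
wrist [ 0.53834363 -0.07510477  0.134     ]
(array([ 0.53718497, -0.07582525,  0.12859321]), [np.float64(0.000484358886370895), np.float64(0.001062262063274905), np.float64(0.0008357173646925763)])
cap:  [array([ 0.53116391, -0.06986771,  0.2383    ]), array([ 0.53433263, -0.06933576,  0.2423    ])]
t 12.9 p [ 0.5334 -0.065   0.2094] toolz [-0.0325 -0.0261 -0.9991] jawyaw -81.9 F [-0.  -0.3 -0.4] op 0.498 q [-0.321  0.139  1.701 -0.036  1.324  1.118]
```

Emit:
{"op": "drive_tool", "data": {
  "deltas": [
    [[0.003, -0.004, -0.025], 0],
    [[0.002, -0.004, -0.025], 0],
    [[0.001, -0.001, -0.008], 0]
  ]
}}

```text
time_s: 13.2
eef_pos: [0.5417, -0.0709, 0.1533]
eef_rot: [0.013, 0.997, 0.073, -0.014]
wrist_force: [0.9, 0.0, 0.5]
opening: 0.497
```

```bash
cat > chk.py <<'E'
from h import *
from bench import camera
import sys
camera("wrist");o=st();d=camera("side");s=camera("scene");w=camera("wrist");o2=st()
print(plane(w,disc(w,200,240,100,90)[0],o2['eef_pos'][2]+.030),proj(w,[.5375,-.075,.134]))
cv2.imwrite("pics/wb.png",w['frame'][:,:,::-1])
zt=o['eef_pos'][2]
for c,n,(x,y) in((s,"a",(204,145)),(d,"b",(220,190))):
    im=cv2.resize(c['frame'][y:y+50,x:x+50,::-1],None,fx=8,fy=8,interpolation=cv2.INTER_CUBIC)
    for z in(.098,.134,zt-.008,zt+.03):
        p=proj(c,[.5375,-.075,z]);cv2.circle(im,tuple(((p-[x,y]+.5)*8).astype(int)),3,(0,255,0),-1)
    e=np.linalg.norm(np.array(c['eye'])-[.5375,-.075,zt+.03]);print(n,"capwidth px",8*c['fx']*.044/e)
    cv2.imwrite(f'pics/{n}.png',im)
cv2.imwrite(sys.argv[1],np.hstack([cv2.imread('pics/a.png'),cv2.imread('pics/b.png')]))
E
python3 chk.py pics/c13.png
```

```text
t 13.25 p [ 0.5415 -0.0708  0.153 ] toolz [-0.0262 -0.0277 -0.9993] jawyaw -81.6 F [-0.1  0.3 -1.4] op 0.494 q [-0.327  0.217  1.733 -0.037  1.208  1.111]
t 13.4 p [ 0.5431 -0.0717  0.1561] toolz [-0.0222 -0.0292 -0.9993] jawyaw -81.6 F [ 0.1  0.  -0.4] op 0.495 q [-0.327  0.214  1.73  -0.037  1.21   1.111]
[ 0.54059007 -0.07022132  0.18608868] [255.62131478 239.13161672]
a capwidth px 124.88756441395263
b capwidth px 169.34252094596846
```

View pics/c13.png

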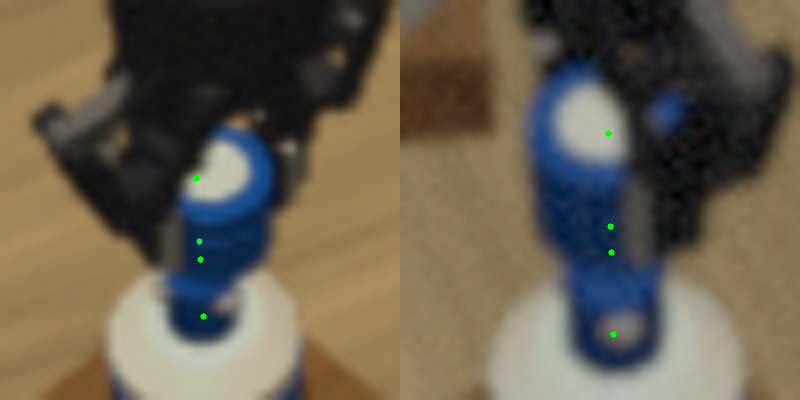

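View pics/wb.png

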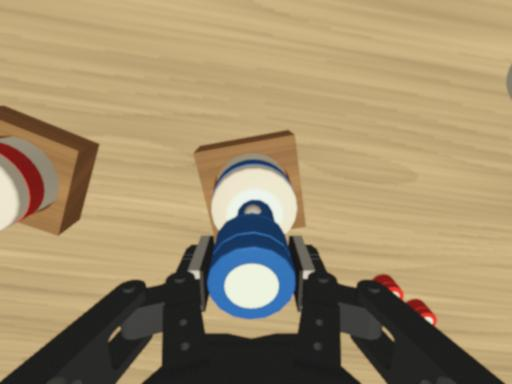

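The cap is about 5 mm too far in +y and 3 mm in +x: scene centre 212 against 196. Correcting while lowering slightly.

Emit:
{"op": "drive_tool", "data": {
  "deltas": [
    [[-0.003, -0.0025, -0.006], 0],
    [[-0.002, -0.0025, -0.005], 0],
    [[-0.001, 0, -0.004], 0]
  ]
}}

```text
time_s: 13.7
eef_pos: [0.5388, -0.0772, 0.1437]
eef_rot: [0.015, 0.997, 0.074, -0.009]
wrist_force: [0.2, 0.2, -0.6]
opening: 0.499
```

```bash
python3 chk.py pics/c14.png
```

```text
t 13.75 p [ 0.5381 -0.077   0.1429] toolz [-0.0178 -0.0308 -0.9994] jawyaw -81.6 F [-0.3 -0.5 -1.3] op 0.493 q [-0.34   0.218  1.754 -0.038  1.176  1.099]
t 13.9 p [ 0.5386 -0.0769  0.1435] toolz [-0.0174 -0.0308 -0.9994] jawyaw -81.5 F [-0.2  0.1  0.5] op 0.496 q [-0.339  0.218  1.752 -0.038  1.177  1.099]
[ 0.53583298 -0.07569702  0.17349102] [248.66178908 241.85220387]
a capwidth px 124.11492670713614
b capwidth px 167.80931695740338
```

View pics/c14.png

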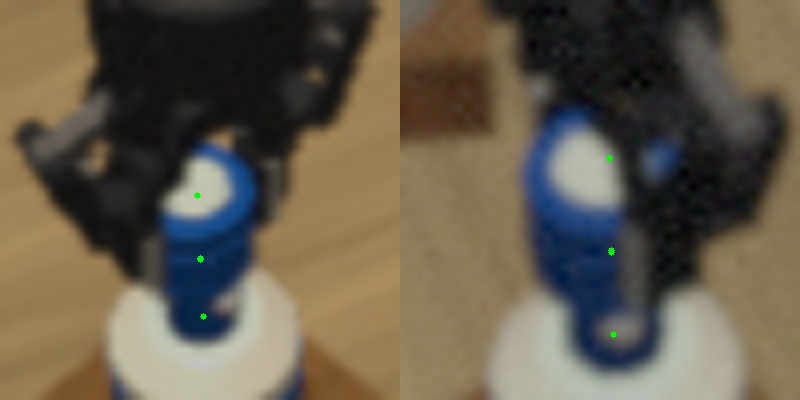

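Aligned: scene 195 against 197, side 607 against 610. Descending.

Emit:
{"op": "drive_tool", "data": {
  "deltas": [
    [[0.0002, 0, -0.006], 0],
    [[0, 0, -0.006], 0]
  ]
}}

```text
time_s: 14.1
eef_pos: [0.5398, -0.0772, 0.132]
eef_rot: [0.015, 0.997, 0.073, -0.009]
wrist_force: [-0.9, 1.7, 4.4]
opening: 0.496
```

```bash
python3 -c "from h import *;st()"
```

```text
t 14.1 p [ 0.5398 -0.0772  0.132 ] toolz [-0.0151 -0.0316 -0.9994] jawyaw -81.6 F [-0.9  1.7  4.4] op 0.496 q [-0.339  0.234  1.759 -0.038  1.152  1.1  ]
```

Contact is at the expected height (about 4 N). Pressing through the click.

Emit:
{"op": "drive_tool", "data": {
  "deltas": [
    [[-0.0008, 0.0007, -0.005], 0],
    [[-0.0008, 0.0003, -0.005], 0]
  ]
}}

```text
time_s: 14.3
eef_pos: [0.5397, -0.0761, 0.1228]
eef_rot: [0.015, 0.997, 0.073, -0.007]
wrist_force: [0.7, -0.4, -0.3]
opening: 0.498
```

```bash
python3 -c "from h import *;st()"
```

```text
t 14.3 p [ 0.5397 -0.0761  0.1228] toolz [-0.0118 -0.0319 -0.9994] jawyaw -81.6 F [ 0.7 -0.4 -0.3] op 0.498 q [-0.338  0.244  1.768 -0.038  1.13   1.102]
```

Clicked: the force dropped to 0 at z = 0.1228. Pressing on to home and about 5 mm into the cup.

Emit:
{"op": "drive_tool", "data": {
  "deltas": [
    [[-0.0006, 0, -0.005], 0],
    [[-0.0005, 0, -0.005], 0]
  ]
}}

```text
time_s: 14.5
eef_pos: [0.5392, -0.0761, 0.1128]
eef_rot: [0.016, 0.997, 0.074, -0.006]
wrist_force: [-1.8, 1.3, 12.5]
opening: 0.497
```

Run:
```python
from h import *
from bench import camera
st();camera("wrist");camera("wrist");st()
```

```text
t 14.5 p [ 0.5392 -0.0761  0.1128] toolz [-0.0103 -0.0323 -0.9994] jawyaw -81.5 F [-1.8  1.3 12.5] op 0.497 q [-0.338  0.256  1.776 -0.038  1.108  1.102]
t 14.6 p [ 0.5392 -0.0762  0.113 ] toolz [-0.0104 -0.0322 -0.9994] jawyaw -81.6 F [-3.   1.9 11.6] op 0.5 q [-0.338  0.256  1.776 -0.038  1.109  1.102]
```

Emit:
{"op": "drive_tool", "data": {
  "deltas": [
    [[-0.0003, 0, -0.0025], 0]
  ]
}}

```text
time_s: 14.7
eef_pos: [0.5393, -0.0761, 0.1116]
eef_rot: [0.016, 0.997, 0.074, -0.006]
wrist_force: [-5.3, 2.4, 14.6]
opening: 0.493
```

Run:
```python
from h import *
from bench import camera,get_obs
F=[]
for i in range(20):
    s=camera("scene");o=get_obs();F.append(np.r_[o['eef_pos'][2],o['wrist_force']])
F=np.array(F);print(F[::4].round(4),F[4:].mean(0));st()
d=camera("side");crop(s['frame'],180,140,100,80,4,"pics/a.png");crop(d['frame'],200,190,100,80,4,"pics/b.png")
cv2.imwrite('pics/c15.png',np.hstack([cv2.imread('pics/a.png'),cv2.imread('pics/b.png')]))
# band heights / red cap check
a,n=disc(s,287,138,13,10);b,m=disc(d,201,149,15,12);print(a,b,tri([(s,a),(d,b)])[0])
```

```text
[[ 0.1114 -3.6908  2.3239 15.0107]
 [ 0.1118 -5.1255  1.4641 13.3238]
 [ 0.1118 -5.1211  1.3723 14.7552]
 [ 0.1118 -4.6073  2.2921 14.7745]
 [ 0.1118 -4.6649  1.9678 14.0749]] [ 0.11181306 -4.66828154  2.05269316 13.92749791]
t 15.7 p [ 0.5393 -0.0761  0.1118] toolz [-0.0097 -0.0325 -0.9994] jawyaw -81.5 F [-4.7  2.5 14.6] op 0.496 q [-0.338  0.258  1.777 -0.038  1.106  1.102]
[292.575   142.47125] [208.63313056 154.32639214] [0.5210424  0.14847187 0.14796332]
```

View pics/c15.png

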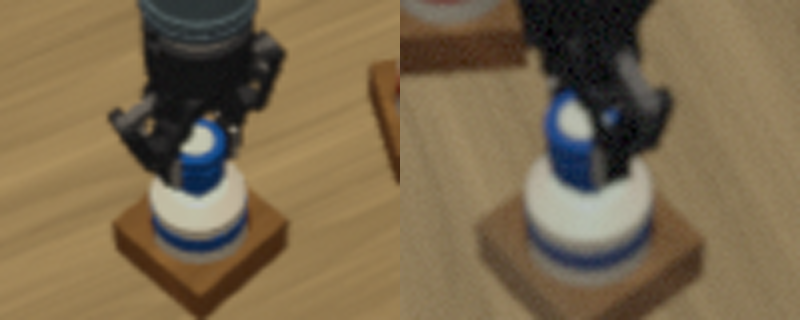

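The push held steady for 1 s at 13.9 N, which by the spring rate is about 5.5 mm of depression. The red cap's top is still at 0.148. Handing in.

```bash
python3 -c "
from bench import hand_in
print(hand_in())"
```

```text
the job is handed in; nothing more can be done
None
```

Both caps are on their own canisters and clicked home, red first and then blue. I handed the job in at 15.8 s with the gripper still pressing down on the blue cap.

- **Red cap:** the push force fell from about 7.5 N to 0 at the click and then rose to about 17 N when the cap was home. After release its top measured 0.148 m, which is the neck top (0.134 m) plus 14 mm, so it is fully home. It read the same at the end.
- **Blue cap:** contact came at the expected height and the force fell to 0 at the click. The final push then held steady for 1 s at about 14 N. The spring rate puts that at about 5.5 mm of canister travel; the tool height suggests about 6 mm. I did not measure the blue canister's travel or the cap's seating with the cameras; both come from force and tool height.
- **Disagreements:**
  - The arm drifted up and outward by about 1–2 mm per 0.1 s row and slowly tilted. I corrected the position each time and turned the tool nearly half-way round to work off the tilt; about 2° remained at the end.
  - The separate position estimates differed by 1–2 mm.
  - A sideways force of about 5 N remains on the blue cap.
- **Bystanders:** the jar, roll and bowl were never approached, but I did not re-measure their positions at the end.

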